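# Slip the long spatula out from under the spice-box lid

### The job

A stoppered jar is crowding the handle of the wooden spatula in the half-open walnut spice box: take the jar out first and stand it upright, fully on the round cork mat, without tipping it, and let go of it. Then take the spatula, which is longer than the box's mouth and reaches under the lid, draw it out handle first on a slant, and finish while holding it motionless in the gripper, every part of it at least 5 cm higher than the top of the box's lid. Leave everything else on the counter where it is.

Things in the scene. Friction and masses are not known exactly. Their poses are not given: they have to be found in the camera images.
- box: fixed walnut box, 251 x 166 mm (x, y); origin: centre of underside. Floor 6 mm thick, walls 8 mm thick with tops at z = 56 mm; inside 235 x 150 mm. A fixed lid (underside at z = 56 mm; top, with a leaf folded back flat on it, 69 mm) covers x = +22.5 mm to the +x end. The open mouth is the rest: x -117.5 to +22.5 mm, y -75 to +75 mm.
- spatula: wooden spatula, 215 mm long, 60 g, flat on the box's floor along its x, 4 mm or more from the end walls; blade under the lid. Origin: mid-length, underside; x towards blade, z up. Handle 14 mm wide, 12 thick, x -107.5 to 57.5 mm; blade 36 wide, 8 thick, to 107.5 mm. Comes out only handle up, slanted about 18 degrees at first, blade end near the floor, then drawn along its length.
- spatula_tail (a point): middle of the handle's end face: (-107.5, 0, 6) mm in the spatula's frame
- spatula_blade (a point): the blade's far end at half thickness: (107.5, 0, 4) mm in the spatula's frame
- jar: amber glass jar with a fixed cork stopper, upright on the box's floor in the mouth, close beside the spatula's handle on the box's +y side. Origin: centre of underside, z up. Glass 48 mm across, 56 mm high, shoulder up to 66 mm; stopper 30 mm across from 66 to 92 mm, good to lift the jar by; about 160 g.
- mat: round cork mat on the counter, 120 mm across, 4 mm thick, fixed; origin at the centre of its underside
- mortar: white ceramic mortar, 104 mm across, 75 mm high, with its pestle in it; bystander, origin at the centre of its underside
- vial_a: capped glass vial, 28 mm across, 76 mm high; bystander, origin at the centre of its underside
- vial_b: another such vial; bystander, origin at the centre of its underside
- stopper: loose glass stopper, 36 mm across, 48 mm high; bystander, origin at the centre of its underside
- teaspoon: tiny steel spoon, 120 mm long, lying on the counter; bystander, origin at the centre of its underside
- salt: small blue ceramic salt bowl, 72 mm across, 35 mm high; bystander, origin at the centre of its underside
Things that resemble listed ones, but are neither listed nor needed, are in the scene too. What is meant by the mat is not yellow, and is the smaller of those in its own colour. There is more than one size of the jar; the one meant has the size given above.

How it is judged:
By the outcome, as a careful person would: the job done as asked, in the order asked, and still so for the second after the job is handed in, while the arm keeps its last pose, push and grip.
It also fails if it takes over 56 s, if anything falls off the work surface, if the arm or the gripper's body presses on something with over 40 N, if the wrist force passes 120 N, or if a joint passes its speed limit or range.

### The arm

A 7-joint arm with a two-finger parallel gripper is mounted at the origin on the work surface. World frame = base frame: x ahead of the robot, y to its left, z up, the work surface at z = 0. Lengths are in m, angles in rad, forces in N, time in s.
With the tool pointing down it reaches from about 0.4 to 0.85 m from the base axis. Payload 10.4 kg.
Tool frame: the origin (TCP) lies on the centre line of the jaws, within the pads' length; the fingertips stand 14 mm ahead of it and the grasp point (between the pads) lies 5 mm behind it (manip.tip_reach is the distance from the TCP to the fingertips, in m); z points along the fingers, y is the line along which they close (so a half turn about z gives the same grasp; the last joint's range is limited). The gripper opens to 85 mm and grips with 20 to 120 N. Pads are 22 mm wide; open, the fingers measure 114 mm over their backs; the gripper's body (76 mm by 85 mm) begins 54 mm behind the grasp point. The pads swing forward as they close: fully open they stand 13 mm farther back than shut.
Start: joints at [1.141, 0.332, -0.065, 1.46, 0.022, 1.35, -0.088], TCP at [0.247, -0.574, 0.245] pointing down, gripper open.
Joint ranges: [-2.6, 2.6], [-0.5, 2.12], [-1.47, 1.34], [0.16, 2.42], [-1.27, 4.41], [0.06, 2.06], [-2.6, 2.6]. Speed limits (rad/s): [2.22, 2.22, 2.79, 2.79, 3.14, 3.14, 3.14].

### API

Orientations are given as a unit quaternion [x, y, z, w].
In Python, from workcell import manip gives the robot as it stands.
- The arm moves only by the shell command python3 -m pendant 'ROWS' [FORCE]. ROWS is JSON, a list of rows, each a list of 7 numbers: the shift along the tool's x, y, z in units of 50 mm (1.0 is 50 mm), then the turn, a rotation vector about the tool's x, y, z in units of 8 degrees (1.0 is 8 degrees), then the opening, from -1 (shut) to 1 (fully open), so that 0 is half open. In form: [[dx, dy, dz, ax, ay, az, jaw], ...]. A call has exactly 10 rows; each row is the pose to reach, as a shift and turn from the pose commanded when the call began, along the tool's axes at that moment; what a row does not reach only later rows make up. A row lasts 1/8 s, in which the tool goes at most 62.5 mm and 10.7 degrees, less where a joint would pass 70% of its speed; a pose out of reach is approached as far as the arm can. A call with a gripper value outside its range is refused whole. The fingers move at their own pace and stop on an object; FORCE is the grip in N (left out, the last holds). Time passes only in rows, so rows that repeat a pose let the fingers close, or fill a call up. It gives the time, the measured TCP pose, the force, the opening and the grip force at its end, in the units of the state.
- manip.get_obs(): the state, without advancing time (a new reading comes with each control period).
- manip.camera(name): name is "scene" or "top"; returns (picture, depth): 400x640x3 uint8, red, green, blue; 400x640 float32, m along the optical axis (not along the pixel's ray), 0 where there is no reading.
- manip.get_calibration(name): a dict with "fx", "fy", "cx", "cy" (pixels), "D" ([k1, k2, p1, p2, k3] as OpenCV has them; the pictures are not rectified), "xyz" and "orientation" of the camera in the world. Camera axes: x right, y up, looking along -z (the intrinsics and any distortion apply to the point x, -y, -z); pixel columns grow to the right and rows downward; lengths in m; the calibration is good to about 2 mm. A picture is of the moment at which its call begins. get_calibration takes no time and is no camera call.
- manip.hand_in(): hands the job in; it is judged then, once.
Trained networks look in the newest picture that a camera, given by its name, has taken for a name from the list of things; names that differ only in an ending like _2 or _b are one class to them, and where a whole thing is asked for, a point or a joint stands for the part that bears it (a point fixed in the world has none). Each returns a list of dicts, best first, with "p" (0 to 1); they miss things now and then, are a little off and sometimes report something else, mostly with a low value. They report only what shows in the picture. A call takes as long as a camera call. They do not tell look-alikes from the thing itself.
- manip.find_in(thing, camera): "box" ([left, top, right, bottom] in pixels, round what is visible of it).
- manip.trace(thing, camera): "pixels" (400x640 bool, what is visible of it) and "box" ([left, top, right, bottom] in pixels, round what is visible of it).
- manip.tip_of(thing, camera): "pixel" ([column, row] in pixels: a listed point, or the origin of a listed thing).
The state is a dict: "clock": time; "joint_pos": joint angles; "joint_velocities": joint speeds; "tau": joint torques, N m; "position": TCP position; "ee_rot": TCP orientation; "ft_force": force on the tool from outside, world axes, zero at the start; "torque": the same for the moment, N m; "grip_width": opening from 0.0 (shut) to 1.0 (fully open); "grasp_force": force on a finger pad.
Only numpy, scipy, OpenCV 4.12 (cv2) and the standard library are available. Lean on these libraries where they do the work, as an engineer would, in place of code of your own. Each camera call takes 0.05 s, during which the arm holds its last target. There are 200 camera calls.

## Working session

There is one attempt and no reset: what is moved stays moved. The work goes in short steps, Python scripts to look and compute and a shell command to move; the robot and the scene stay as the last step left them, time stands still between calls to the robot, and variables do not carry over. Pictures are saved under pics/ and viewed, at most 10 in all, crops included, and the job is handed in when it is done.

```bash
mkdir -p pics; cat > h.py <<'E'
import numpy as np, cv2
from scipy.spatial.transform import Rotation as R
from workcell import manip
def ray(cam,px):
    c=manip.get_calibration(cam)
    K=np.array([[c['fx'],0,c['cx']],[0,c['fy'],c['cy']],[0,0,1.]])
    u=cv2.undistortPoints(np.array(px,float).reshape(-1,1,2),K,np.array(c['D'],float)).reshape(-1,2)
    d=np.c_[u[:,0],-u[:,1],-np.ones(len(u))]
    return np.array(c['xyz']),R.from_quat(c['orientation']).apply(d)
def atz(cam,px,z):
    o,d=ray(cam,px); return o+d*((z-o[2])/d[:,2])[:,None]
def atd(cam,px,depth):
    o,d=ray(cam,px); p=np.array(px,int).reshape(-1,2); return o+d*depth[p[:,1],p[:,0]][:,None]
E
python3 - <<'E'
from h import *
ims=[]
for c in ('scene','top'):
    im,d=manip.camera(c); np.save(f'{c}.npy',d); cv2.imwrite(f'pics/{c}0.png',im[:,:,::-1])
    print(c,manip.get_calibration(c))
    for t in ['box','spatula','spatula_tail','jar','mat','mortar','vial_a','stopper','teaspoon','salt']:
        r=manip.find_in(t,c) 
        print(t,[(np.round(x['box']).astype(int).tolist(),round(x['p'],2)) for x in r])
        if t in('jar','mat','spatula_tail','box'):print('   tip',[(np.round(x['pixel'],1).tolist(),round(x['p'],2)) for x in manip.tip_of(t,c)])
print(manip.get_obs())
E
```

```text
scene {'fx': 476.1217366088416, 'fy': 476.1217366088416, 'cx': 329.4874403576123, 'cy': 197.5803837272192, 'D': array([0.02696179, 0.        , 0.        , 0.        , 0.        ]), 'xyz': array([ 1.5897457 , -0.28533062,  0.66644713]), 'orientation': array([0.38425307, 0.30622755, 0.53986997, 0.68345789])}
box [([288, 169, 393, 225], 0.78)]
   tip [([339.3, 206.4], 0.65)]
spatula []
spatula_tail [([306, 204, 311, 204], 0.53)]
   tip [([300.8, 208.4], 0.42)]
jar [([317, 167, 337, 202], 0.87), ([347, 152, 353, 174], 0.64)]
   tip [([325.1, 194.9], 0.93), ([351.7, 173.7], 0.59)]
mat [([215, 166, 274, 195], 0.74), ([286, 162, 321, 179], 0.71), ([220, 199, 269, 226], 0.66)]
   tip [([306.6, 169.2], 0.89), ([242.7, 214.6], 0.88)]
mortar [([464, 138, 501, 184], 0.56)]
vial_a [([420, 217, 435, 254], 0.9), ([365, 231, 379, 268], 0.89)]
stopper [([465, 140, 500, 186], 0.74), ([265, 238, 281, 260], 0.64)]
teaspoon [([172, 236, 230, 250], 0.68)]
salt [([157, 181, 181, 203], 0.69), ([220, 201, 268, 229], 0.41)]
top {'fx': 508.3577757284562, 'fy': 508.3577757284562, 'cx': 319.258860936357, 'cy': 1
[... 1011 characters left out ...]
548,  0.33223069, -0.06468817,  1.4601    ,  0.02159814,
        1.34988749, -0.08853769]), 'joint_velocities': array([-3.17152405e-04,  8.16133052e-04, -2.31813773e-04, -9.43955075e-05,
        1.23602343e-04,  2.11360628e-04, -8.21912625e-04]), 'tau': array([ 3.29236559e-05, -6.25218487e+01,  4.91637632e-02, -3.91824102e+01,
        1.64509658e-02,  1.86360267e-03, -1.15022794e-05]), 'position': array([ 0.24730453, -0.57401652,  0.24531832]), 'ee_rot': array([9.79392022e-01, 2.01968477e-01, 1.55075566e-05, 3.15686018e-05]), 'ft_force': array([-0.36379288,  0.8992072 ,  0.40147344]), 'torque': array([0.01867316, 0.00307361, 0.02723892]), 'grasp_force': 0.0, 'grip_width': 1.0060279542924249}
```

View pics/scene0.png

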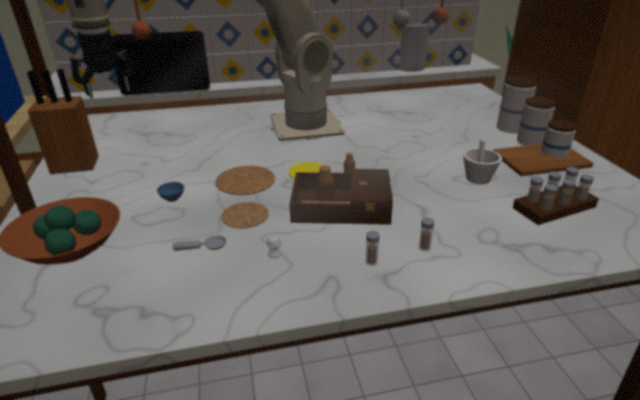

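View pics/top0.png

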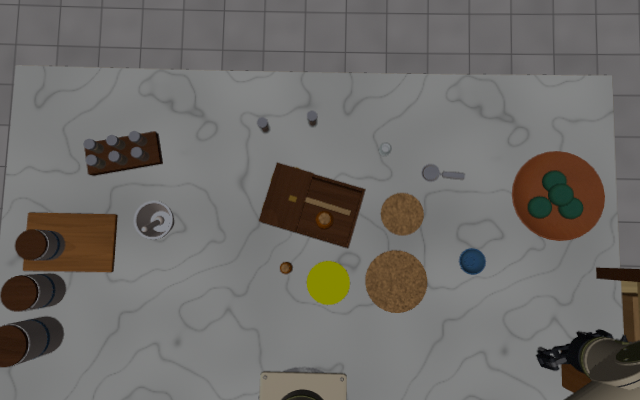

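The scene view shows the box at (340,195) with its jar at (326,180), a thinner jar standing behind the box at (351,163), and the mats.

Jar candidates in the top view:
- The jar inside the box is at (324,220). I choose this one, since it is in the mouth beside the handle.
- A small jar outside the box is at (286,268).

Mat candidates in the top view:
- The small cork mat is at (402,214). I choose this one, as the smaller of the two in cork colour.
- The large cork mat is at (397,281).
- The yellow mat is at (328,283).

Next I measure and check the choice in one crop.

```bash
python3 - <<'E'
from h import *
im,d=manip.camera('top')
cv2.imwrite('pics/crop1.png',cv2.resize(im[150:260,250:440,::-1],None,fx=4,fy=4,interpolation=cv2.INTER_CUBIC))
g=cv2.cvtColor(im,cv2.COLOR_RGB2HSV)
def cen(t,near,z):
    for r in manip.trace(t,'top'):
        m=r['pixels']; v,u=np.nonzero(m); 
        c=np.c_[u,v].mean(0)
        if np.hypot(*(c-near))<15 and len(u)<9000:
            P=atz('top',np.c_[u,v],z); print(t,c.round(1),len(u),'xyz mean',P.mean(0).round(4),'ext',np.ptp(P,0).round(3), 'depth z',np.median(atd('top',np.c_[u,v],d)[:,2]).round(4))
            return m
cen('mat',(402,214),.004)
m=cen('jar',(324,220),.092)
m2=cen('spatula',(328,207),.018)
b=cen('box',(313,206),.06)
for n,m,z in(('spat',m2,.018),('box',b,.06)):
    if m is not None:
        v,u=np.nonzero(m); P=atz('top',np.c_[u,v],z)[:,:2]
        (c,s,a)=cv2.minAreaRect((P*1000).astype(np.float32)); print(n,c,s,a, cv2.boxPoints((c,s,a)).round(0).tolist())
# highest points in region = stopper
v,u=np.mgrid[205:235,308:342]; p=np.c_[u.ravel(),v.ravel()]; Q=atd('top',p,d)
k=Q[:,2]>.084; print('stopper top',k.sum(),Q[k].mean(0),Q[k].min(0),Q[k].max(0))
for t in('spatula_tail','jar','box','mat'):
  print(t,[(np.round(x['pixel'],1),round(x['p'],2)) for x in manip.tip_of(t,'top')][:3])
E
```

```text
mat [401.9 214.2] 1412 xyz mean [ 0.544  -0.2631  0.004 ] ext [0.115 0.116 0.   ] depth z 0.0031
jar [324.8 220.2] 296 xyz mean [ 0.5163 -0.0494  0.092 ] ext [0.05  0.047 0.   ] depth z 0.0695
spatula [327.4 206.4] 216 xyz mean [ 0.56   -0.0554  0.018 ] ext [0.04  0.117 0.   ] depth z 0.017
box [310.6 204.5] 5252 xyz mean [ 0.5602 -0.01    0.06  ] ext [0.22  0.283 0.   ] depth z 0.0552
spat (559.2185668945312, -56.71541213989258) (123.49658203125, 15.116547584533691) 73.18803405761719 [[534.0, -114.0], [549.0, -118.0], [584.0, 0.0], [570.0, 5.0]]
box (558.5360107421875, -13.859771728515625) (254.15625, 169.3707733154297) 74.19474792480469 [[442.0, -113.0], [605.0, -159.0], [675.0, 85.0], [512.0, 131.0]]
stopper top 111 [ 0.51311018 -0.04831078  0.1924176 ] [ 0.42439366 -0.06044836  0.08532835] [ 0.5351214  -0.03402478  1.42014111]
spatula_tail [(array([351.8, 213.3]), 0.71)]
jar [(array([288.1, 271.1]), 0.62)]
box [(array([314.9, 207. ]), 0.94)]
mat [(array([324.4, 279.7]), 0.86), (array([402.7, 213.2]), 0.69), (array([396.5, 280.6]), 0.55)]
```

View pics/crop1.png

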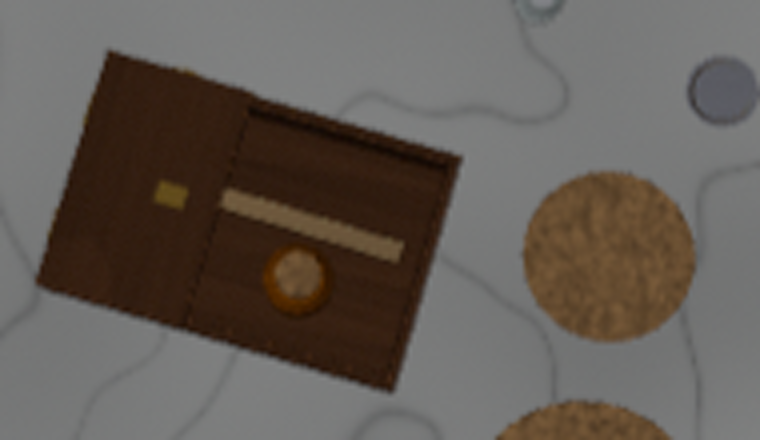

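The crop confirms the jar in the box beside the handle at crop (299,275), and the small plain cork mat at crop (608,257). The handle runs from (222,200) to (402,252). Now I compute the approach.

```bash
cat >> h.py <<'E'
def rows(pos,Rt):
    o=manip.get_obs(); p=np.array(o['position']); R0=R.from_quat(o['ee_rot'])
    print('shift',(R0.inv().apply(np.array(pos)-p)/.05).round(3),'turn',((R0.inv()*Rt).as_rotvec(degrees=True)/8).round(3))
def down(yaw): # tool x at yaw, z down
    return R.from_euler('z',yaw,degrees=True)*R.from_euler('x',180,degrees=True)
E
python3 - <<'E'
from h import *
im,d=manip.camera('top')
v,u=np.mgrid[205:235,308:342]; p=np.c_[u.ravel(),v.ravel()]; Q=atd('top',p,d)
k=(Q[:,2]>.08)&(Q[:,2]<.12); print(k.sum(),Q[k].mean(0),(Q[k].min(0)+Q[k].max(0))/2,np.ptp(Q[k],0))
sc,ds=manip.camera('scene'); v,u=np.mgrid[160:190,312:342]; p=np.c_[u.ravel(),v.ravel()]; Q=atd('scene',p,ds)
k=(Q[:,2]>.078)&(Q[:,2]<.12)&(Q[:,0]<.56)&(Q[:,0]>.45); print('scene',k.sum(),Q[k].mean(0),Q[k].min(0),Q[k].max(0))
rows([.516,-.048,.20],down(74))
E
```

```text
105 [ 0.51981543 -0.04771148  0.09730403] [ 0.52027268 -0.0472918   0.09229656] [0.02880382 0.02632181 0.02172768]
scene 119 [ 0.53147787 -0.04975708  0.09202849] [ 0.50902929 -0.06269718  0.07894998] [ 0.54164162 -0.03558493  0.10078934]
shift [ 9.098 -7.535  0.906] turn [ 0.    -0.    -6.336]
```

```bash
python3 -m pendant '[[1,-0.8,0.1,0,0,-0.7,1],[2,-1.6,0.2,0,0,-1.4,1],[3,-2.4,0.3,0,0,-2.1,1],[4,-3.2,0.4,0,0,-2.8,1],[5,-4,0.5,0,0,-3.5,1],[6,-4.8,0.6,0,0,-4.2,1],[7,-5.6,0.7,0,0,-4.9,1],[8,-6.5,0.8,0,0,-5.6,1],[9.17,-7.5,0.9,0,0,-6.34,1],[9.17,-7.5,0.9,0,0,-6.34,1]]'; python3 -c "
from h import *
rows([.520,-.048,.088],down(74))"
```

```text
clock: 3.3
position: [0.5209, -0.0445, 0.2004]
ee_rot: [0.797, 0.604, 0.001, -0.0]
ft_force: [-0.6, -1.3, -0.4]
grip_width: 1.003
grasp_force: 0.0
shift [-7.500e-02  1.000e-03  2.249e+00] turn [ 0.003 -0.007  0.042]
```

```bash
python3 -m pendant '[[0,0,0.3,0,0,0,0.6],[0,0,0.7,0,0,0,0.5],[0,0,1.1,0,0,0,0.3],[0,0,1.5,0,0,0,0.3],[0,0,1.9,0,0,0,0.3],[0,0,2.2,0,0,0,0.3],[0,0,2.25,0,0,0,0.3],[0,0,2.25,0,0,0,0.3],[0,0,2.25,0,0,0,0.3],[0,0,2.25,0,0,0,0.3]]' 40
python3 - <<'E'
from h import *
rows([.520,-.048,.088],down(74))
im,d=manip.camera('scene'); cv2.imwrite('pics/s1.png',cv2.resize(im[120:260,240:440,::-1],None,fx=4,fy=4))
E
```

```text
clock: 4.55
position: [0.5204, -0.0482, 0.0883]
ee_rot: [0.798, 0.602, 0.0, 0.0]
ft_force: [0.5, 0.9, 0.0]
grip_width: 0.647
grasp_force: 0.0
shift [ 0.003 -0.008  0.007] turn [0.007 0.    0.004]
```

View pics/s1.png

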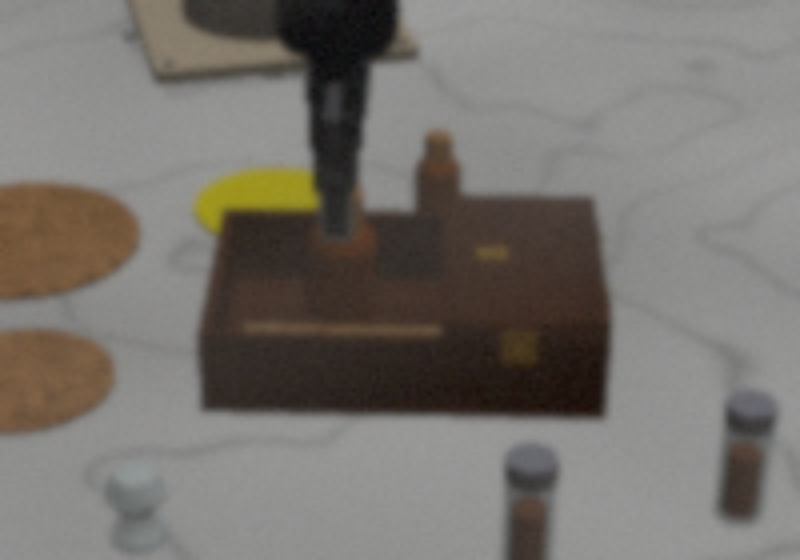

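The front finger stands before the stopper at crop (340,225), at shoulder height, with the jar (345,260) below it. Next I close the jaws.

```bash
python3 -m pendant '[[0,0,0,0,0,0,0],[0,0,0,0,0,0,-0.3],[0,0,0,0,0,0,-0.6],[0,0,0,0,0,0,-0.8],[0,0,0,0,0,0,-0.8],[0,0,0,0,0,0,-0.8],[0,0,0,0,0,0,-0.8],[0,0,-0.1,0,0,0,-0.8],[0,0,-0.2,0,0,0,-0.8],[0,0,-0.3,0,0,0,-0.8]]' 40
```

```text
clock: 5.85
position: [0.5197, -0.0481, 0.103]
ee_rot: [0.798, 0.602, -0.0, -0.0]
ft_force: [0.4, -0.3, -2.1]
grip_width: 0.336
grasp_force: 39.4
```

```bash
python3 -m pendant '[[0,0,-0.5,0,0,0,-0.8],[0,0,-1,0,0,0,-0.8],[0,0,-1.5,0,0,0,-0.8],[-0.4,0.2,-1.7,0,0,0,-0.8],[-1.1,0.5,-1.8,0,0,0,-0.8],[-1.9,0.9,-1.8,0,0,0,-0.8],[-2.7,1.3,-1.8,0,0,0,-0.8],[-3.4,1.63,-1.8,0,0,0,-0.8],[-3.8,1.82,-1.8,0,0,0,-0.8],[-4,1.92,-1.8,0,0,0,-0.8]]' 
python3 -c "
from h import *
rows([.557,-.267,.087],down(74))"
```

```text
clock: 7.1
position: [0.5573, -0.2673, 0.1927]
ee_rot: [0.799, 0.602, 0.0, -0.0]
ft_force: [0.8, 0.2, -1.2]
grip_width: 0.335
grasp_force: 39.7
shift [ 0.004 -0.006  2.113] turn [-0.003 -0.003  0.   ]
```

```bash
python3 -m pendant '[[0,0,0.4,0,0,0,-0.8],[0,0,0.8,0,0,0,-0.8],[0,0,1.2,0,0,0,-0.8],[0,0,1.6,0,0,0,-0.8],[0,0,1.8,0,0,0,-0.8],[0,0,1.9,0,0,0,-0.8],[0,0,2,0,0,0,-0.8],[0,0,2.05,0,0,0,-0.8],[0,0,2.08,0,0,0,-0.8],[0,0,2.08,0,0,0,-0.8]]' 
python3 - <<'E'
from h import *
rows([.557,-.267,.087],down(74))
im,d=manip.camera('scene'); cv2.imwrite('pics/s2.png',cv2.resize(im[120:260,180:380,::-1],None,fx=4,fy=4))
E
```

```text
clock: 8.35
position: [0.5573, -0.267, 0.089]
ee_rot: [0.799, 0.602, 0.0, 0.0]
ft_force: [0.2, 0.6, -2.8]
grip_width: 0.341
grasp_force: 39.7
shift [-0.003 -0.006  0.039] turn [0.002 0.001 0.003]
```

View pics/s2.png

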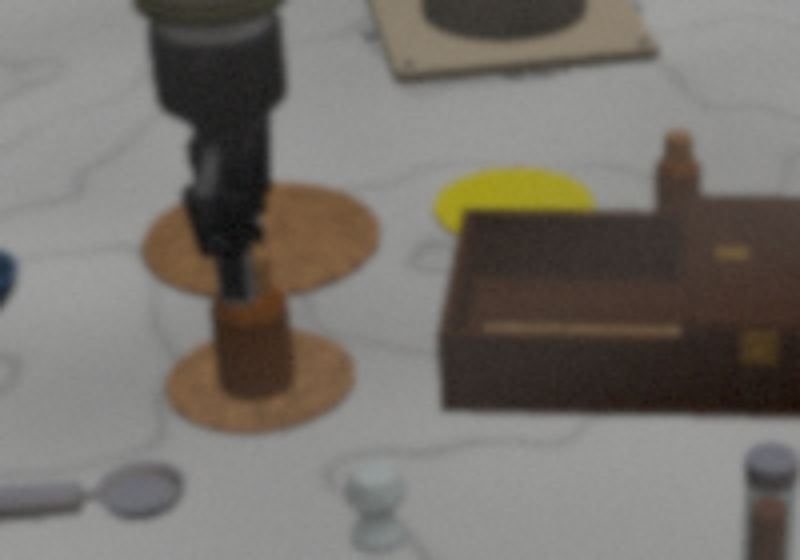

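The jar is upright over the small mat, with its base at crop (255,385) and cork showing all round, a few mm above it. I lower it gently.

```bash
python3 -m pendant '[[0,0,0.01,0,0,0,-0.8],[0,0,0.02,0,0,0,-0.8],[0,0,0.03,0,0,0,-0.8],[0,0,0.03,0,0,0,-0.8],[0,0,0.04,0,0,0,-0.8],[0,0,0.04,0,0,0,-0.8],[0,0,0.05,0,0,0,-0.8],[0,0,0.05,0,0,0,-0.8],[0,0,0.05,0,0,0,-0.8],[0,0,0.05,0,0,0,-0.8]]'
```

```text
clock: 9.65
position: [0.5573, -0.2669, 0.0863]
ee_rot: [0.798, 0.602, 0.0, 0.0]
ft_force: [-0.1, -0.2, -1.8]
grip_width: 0.336
grasp_force: 39.7
```

```bash
python3 -m pendant '[[0,0,0.01,0,0,0,-0.8],[0,0,0.02,0,0,0,-0.8],[0,0,0.03,0,0,0,-0.8],[0,0,0.04,0,0,0,-0.8],[0,0,0.04,0,0,0,-0.8],[0,0,0.05,0,0,0,-0.8],[0,0,0.05,0,0,0,-0.8],[0,0,0.05,0,0,0,-0.8],[0,0,0.05,0,0,0,-0.8],[0,0,0.05,0,0,0,-0.8]]'
```

```text
clock: 10.9
position: [0.5584, -0.2673, 0.0855]
ee_rot: [0.798, 0.602, 0.001, 0.001]
ft_force: [-1.6, -0.2, 10.4]
grip_width: 0.339
grasp_force: 40.6
```

```bash
python3 -m pendant '[[0,0,-0.02,0,0,0,-0.8],[0,0,-0.02,0,0,0,-0.3],[0,0,-0.02,0,0,0,-0.1],[0,0,-0.02,0,0,0,0.1],[0,0,-0.02,0,0,0,0.3],[0,0,-0.02,0,0,0,0.4],[0,0,-0.3,0,0,0,0.4],[0,0,-0.9,0,0,0,0.4],[0,0,-1.6,0,0,0,0.4],[0,0,-2.3,0,0,0,0.4]]'
python3 -c "
from h import *
b=np.array([.276,.961,0]);tail=np.array([.5415,-.116,0])
g=tail+.035*b; print(g); g[2]=.12; rows(g,down(73.7))"
```

```text
clock: 12.15
position: [0.5574, -0.2668, 0.2011]
ee_rot: [0.798, 0.602, 0.0, 0.0]
ft_force: [-0.0, -0.0, -0.8]
grip_width: 0.696
grasp_force: 0.0
[ 0.55116  -0.082365  0.      ]
shift [ 3.513 -1.136  1.62 ] turn [0.007 0.001 0.042]
```

```bash
python3 - <<'E'
from h import *
im,d=manip.camera('top')
cv2.imwrite('pics/t2.png',cv2.resize(im[150:260,250:440,::-1],None,fx=4,fy=4,interpolation=cv2.INTER_CUBIC))
for r in manip.trace('spatula','top'):
    m=r['pixels']; v,u=np.nonzero(m); P=atz('top',np.c_[u,v],.018)[:,:2]
    c,s,a=cv2.minAreaRect((P*1000).astype(np.float32)); print(r['p'],len(u),c,s,a, P.mean(0), cv2.boxPoints((c,s,a)).round(0).tolist(), 'z',np.median(atd('top',np.c_[u,v],d)[:,2]))
    k=cv2.fitLine((P*1000).astype(np.float32),cv2.DIST_L2,0,.01,.01).ravel(); print(k,np.degrees(np.arctan2(k[1],k[0])))
print([(x['pixel'],x['p']) for x in manip.tip_of('spatula_tail','top')])
E
```

```text
0.54 202 (560.4883422851562, -55.718605041503906) (126.1356201171875, 13.339017868041992) 73.2373046875 [ 0.56099757 -0.05437809] [[536.0, -114.0], [549.0, -118.0], [585.0, 3.0], [572.0, 7.0]] z 0.01741985853279515
[ 2.8155479e-01  9.5954514e-01  5.6099756e+02 -5.4378094e+01] 73.64697
[([353.0, 213.0], 0.57)]
```

View pics/t2.png

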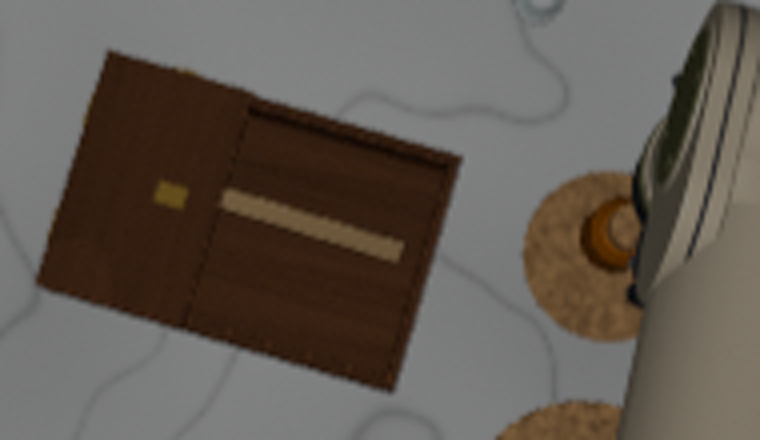

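The jar stands on the small mat at crop (612,232), fully inside its rim. The handle is unmoved, from (222,200) to (402,252). Next I go over the handle.

```bash
python3 -m pendant '[[0.5,-0.16,0,0,0,0,0.2],[1.2,-0.38,0,0,0,0,0],[2,-0.63,0.1,0,0,0,-0.05],[2.7,-0.85,0.4,0,0,0.03,-0.05],[3.2,-1,0.8,0,0,0.05,-0.05],[3.45,-1.09,1.2,0,0,0.05,-0.05],[3.51,-1.105,1.5,0,0,0.05,-0.05],[3.51,-1.105,1.62,0,0,0.05,-0.05],[3.51,-1.105,1.62,0,0,0.05,-0.05],[3.51,-1.105,1.62,0,0,0.05,-0.05]]'
python3 -c "
from h import *
rows([.5527,-.083,.024],down(73.6))"
```

```text
clock: 13.55
position: [0.5529, -0.0836, 0.1184]
ee_rot: [0.801, 0.599, 0.0, 0.0]
ft_force: [-0.0, 0.4, 0.2]
grip_width: 0.475
grasp_force: 0.0
shift [ 0.011 -0.009  1.889] turn [ 0.008  0.    -0.003]
```

```bash
python3 -m pendant '[[0,0,0.3,0,0,0,-0.05],[0,0,0.7,0,0,0,-0.05],[0,0,1.1,0,0,0,-0.05],[0,0,1.4,0,0,0,-0.05],[0,0,1.6,0,0,0,-0.05],[0,0,1.75,0,0,0,-0.05],[0,0,1.85,0,0,0,-0.05],[0,0,1.88,0,0,0,-0.05],[0,0,1.88,0,0,0,-0.05],[0,0,1.88,0,0,0,-0.05]]'
```

```text
clock: 14.8
position: [0.5527, -0.083, 0.0242]
ee_rot: [0.801, 0.599, 0.0, 0.0]
ft_force: [-0.4, -0.8, -0.3]
grip_width: 0.475
grasp_force: 0.0
```

```bash
python3 -m pendant '[[0,0,0,0,0,0,-0.2],[0,0,0,0,0,0,-0.4],[0,0,0,0,0,0,-0.6],[0,0,0,0,0,0,-0.8],[0,0,0,0,0,0,-1],[0,0,0,0,0,0,-1],[0,0,0,0,0,0,-1],[0,0,0,0,0,0,-1],[0,0,0,0,0,0,-1],[0,0,0,0,0,0,-1]]' 70
```

```text
clock: 16.05
position: [0.5529, -0.0831, 0.0242]
ee_rot: [0.801, 0.599, 0.0, 0.0]
ft_force: [0.2, 0.7, 4.4]
grip_width: 0.138
grasp_force: 69.7
```

```bash
python3 -m pendant '[[-0.02,0,-0.04,0,0,0,-1],[-0.02,0,-0.17,0,-0.28,0,-1],[-0.02,0,-0.32,0,-0.56,0,-1],[0,0,-0.46,0,-0.84,0,-1],[0.02,0,-0.6,0,-1.125,0,-1],[0.05,0,-0.74,0,-1.4,0,-1],[0.084,0,-0.89,0,-1.69,0,-1],[0.13,0,-1.02,0,-1.97,0,-1],[0.188,0,-1.154,0,-2.25,0,-1],[0.188,0,-1.154,0,-2.25,0,-1]]'
python3 - <<'E'
from h import *
im,d=manip.camera('scene'); cv2.imwrite('pics/s3.png',cv2.resize(im[100:240,230:430,::-1],None,fx=4,fy=4))
E
```

```text
clock: 17.3
position: [0.5556, -0.0726, 0.0818]
ee_rot: [0.79, 0.593, -0.125, 0.094]
ft_force: [0.0, 0.2, -1.6]
grip_width: 0.133
grasp_force: 69.0
```

View pics/s3.png

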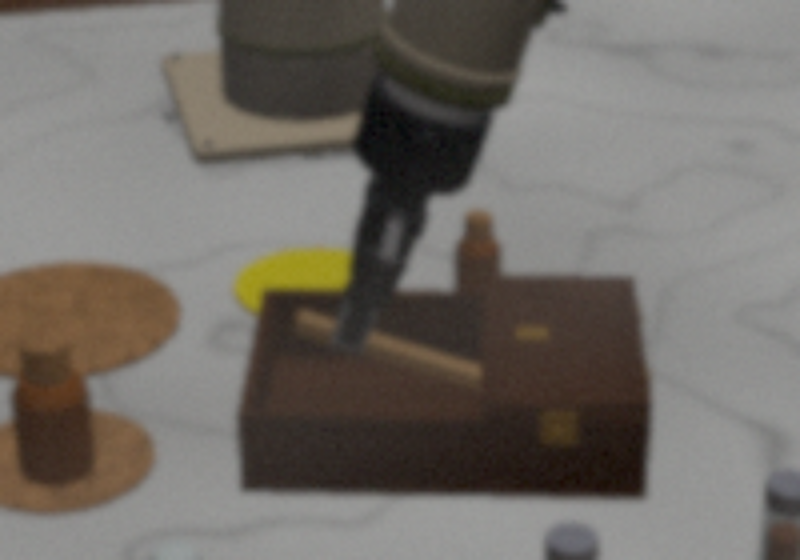

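The spatula is held at a slant of about 18°, with its tail up at crop (300,320), and the handle passes under the lid edge at (480,372) freely. The force is about zero. Now I draw it along its length.

```bash
python3 -m pendant '[[-0.1,0,0,0,0,0,-1],[-0.3,0,0,0,0,0,-1],[-0.5,0,0,0,0,0,-1],[-0.75,0,0,0,0,0,-1],[-1,0,0,0,0,0,-1],[-1.25,0,0,0,0,0,-1],[-1.5,0,0,0,0,0,-1],[-1.75,0,0,0,0,0,-1],[-2,0,0,0,0,0,-1],[-2.1,0,0,0,0,0,-1]]'
python3 - <<'E'
from h import *
im,d=manip.camera('scene'); cv2.imwrite('pics/s4.png',cv2.resize(im[100:240,200:400,::-1],None,fx=4,fy=4))
E
```

```text
clock: 18.6
position: [0.5267, -0.1708, 0.1143]
ee_rot: [0.791, 0.591, -0.125, 0.094]
ft_force: [-0.2, 0.2, -0.3]
grip_width: 0.131
grasp_force: 69.0
```

View pics/s4.png

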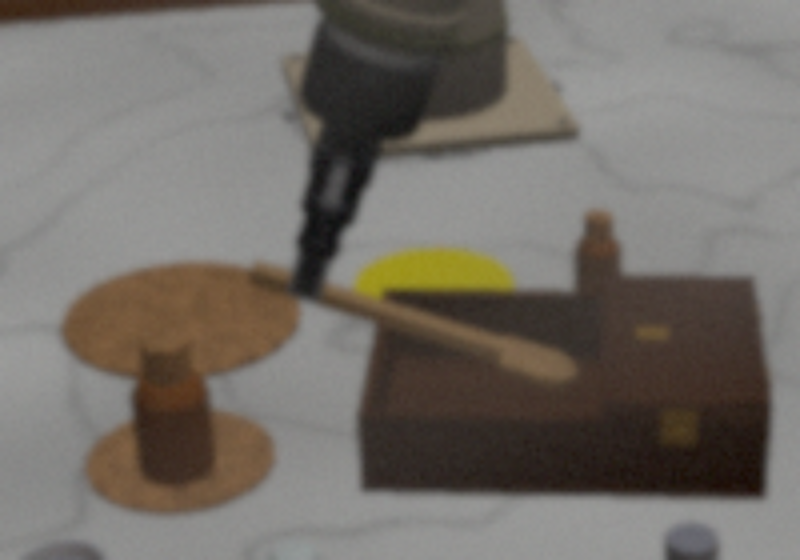

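The blade tip at crop (575,370) is clear of the lid edge at (600,300), and the jar stands on the mat at (175,430). A little more draw, then straight up.

```bash
python3 -m pendant '[[-0.15,0,0,0,0,0,-1],[-0.3,0,-0.05,0,0,0,-1],[-0.38,0,-0.3,0,0,0,-1],[-0.5,0,-0.65,0,0,0,-1],[-0.63,0,-1.05,0,0,0,-1],[-0.76,0,-1.45,0,0,0,-1],[-0.9,0,-1.85,0,0,0,-1],[-1.03,0,-2.25,0,0,0,-1],[-1.11,0,-2.5,0,0,0,-1],[-1.13,0,-2.6,0,0,0,-1]]'
python3 -m pendant '[[0,0,0,0,0,0,-1],[0,0,0,0,0,0,-1],[0,0,0,0,0,0,-1],[0,0,0,0,0,0,-1],[0,0,0,0,0,0,-1],[0,0,0,0,0,0,-1],[0,0,0,0,0,0,-1],[0,0,0,0,0,0,-1],[0,0,0,0,0,0,-1],[0,0,0,0,0,0,-1]]'
python3 - <<'E'
from h import *
im,d=manip.camera('scene'); cv2.imwrite('pics/s5.png',cv2.resize(im[50:260,150:450,::-1],None,fx=2.6,fy=2.6))
r=manip.trace('spatula','scene')
for x in r:
    v,u=np.nonzero(x['pixels']); Q=atd('scene',np.c_[u,v],d); Q=Q[(Q[:,0]>.4)&(Q[:,0]<.7)]; print(x['p'],len(u),np.percentile(Q,[3,50,97],axis=0).round(3))
o=manip.get_obs();print(np.abs(o['joint_velocities']).max())
# predicted blade end from tool pose
print(o['position']+R.from_quat(o['ee_rot']).apply([.18,0,.018]))
E
```

```text
clock: 19.9
position: [0.5233, -0.1828, 0.256]
ee_rot: [0.791, 0.592, -0.125, 0.094]
ft_force: [-0.4, 0.5, -1.3]
grip_width: 0.132
grasp_force: 69.0
clock: 21.15
position: [0.5231, -0.1828, 0.2551]
ee_rot: [0.791, 0.592, -0.125, 0.094]
ft_force: [0.1, 0.5, -0.3]
grip_width: 0.133
grasp_force: 69.0
0.96 441 [[ 0.523 -0.209  0.191]
 [ 0.554 -0.097  0.214]
 [ 0.584 -0.033  0.254]]
0.0016039864522156611
[ 0.56984112 -0.02387277  0.18232103]
```

View pics/s5.png

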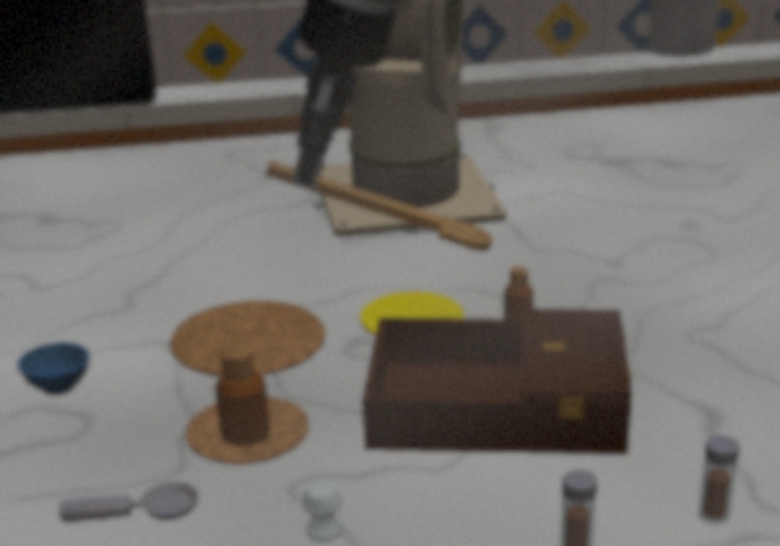

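The spatula is held still, from (275,168) to (488,242), with its lowest point at about 0.18 m. The jar stands upright on the small mat at (243,410), and nothing else has moved.

```bash
python3 -c "
from workcell import manip
print(manip.hand_in())"
```

```text
the job is handed in; nothing more can be done
None
```

The job is handed in: the jar stands upright and released on the small cork mat, and the spatula is held motionless with its lowest point about 11 cm above the lid top (5 cm needed), at about 21 s of the 56 s allowed.

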